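Non-contact film reading on a sample panel

TASK

First clear the two crumpled balls of masking paper off the sloping sample panel into the open bin. Then lift the coating gauge that stands in the dock out of it, carry it over the low white box to the panel and hold it still for a non-contact reading: nose centred on the ring, about 1 cm off the panel, square to the slope, with the gauge's broad faces parallel to the panel's low edge. The gauge must not touch the panel or its rest, the white box, the wax tin and the sanding block stay where they are, and you finish while still holding the gauge there: do not put it down.

Things in the scene. Friction and masses are not known exactly. Their poses are not given: they have to be found in the camera images.
- panel: dark grey painted sample panel, 140 x 190 mm, fixed on the sloping bed of a low rest. Origin: on its upper face at the centre of a white ring sticker (40 mm outside), 46 mm above the table. x points up the slope (0.20 rad, high edge nearer the robot), y level, along the low edge, z square out of the panel. A ledge at the low edge (x = -72 mm) and two rubber stops at the high edge stand 3 mm proud
- panel_rest: the whole rest, base 134 x 168 mm on the table, fixed; it carries the panel and the bed. Origin on the table below the ring, z up, x towards the high edge
- paper_a_mid (a point): middle of a loose crumpled ball of pale brown masking paper, stiff, about 45 mm across (at most 50) and 35 mm high, 15 g, resting on the panel on or near the ring; the middle is 19 mm above the panel face
- paper_b_mid (a point): middle of a second such ball on the panel beside the first (panel y larger); its middle is 19 mm above the panel face
- paper_a: the first ball; origin on its underside
- paper_b: the second ball; origin on its underside
- bin: open grey plastic bench bin, 170 (x) x 125 (y) x 85 mm high, walls 4 mm with a rim 8 mm wider all round, fixed. Origin: centre of its underside, z up
- gauge: yellow hand-held gauge, 0.19 kg: a block 112 x 58 x 26 mm (29 over the buttons) with a round nose on one end, standing nose down in its dock, top 132 mm above the table. x runs along its length away from the nose (up when docked), y across the 58 mm width, z out of the face with display and buttons. Origin: on the back face, midway across the width, 61 mm from the nose tip
- gauge_nose (a point): centre of the tip of the gauge's round nose (16 mm in diameter, sticks out 10 mm from the end of the block)
- gauge_dock: fixed dock: base 82 x 86 x 7 mm, black pocket 38 x 70 mm outside, back wall 70 mm high, side walls 62. The gauge stands 42 mm deep in it on a shoulder at 20 mm with 1.5 to 2 mm of play, comes out straight up and can be gripped by either pair of sides in its upper 60 mm. Origin: underside of the pocket's centre; x square to the gauge's broad faces (display to -x), y along its width, z up
- low_box: loose low white box 91 x 193 x 66 mm high, lying lengthwise between dock and panel: an obstacle, not to be disturbed. Origin: centre of its underside, y along its length
- wax_tin: loose round tin, 67 mm, 25 mm high, near the front edge of the table: not to be disturbed. Origin: centre of its underside
- sand_block: loose dark sanding block 64 x 118 x 41 mm near the front edge of the table: not to be disturbed. Origin: centre of its underside

How it is judged:
On the way, in this order (a step that is already met when the one before it is completed fails the run):
1. both paper balls lie let go in the bin (x of paper_a_mid in the frame of bin between -0.085 and 0.085 m and y of paper_a_mid in the frame of bin between -0.062 and 0.062 m and z of each of paper_a_mid, paper_b_mid in the frame of bin below 0.08 m and contact force between the fingers and paper_a below 0.1 N and linear speed of each of paper_a, paper_b below 0.1 m/s and x of paper_b_mid in the frame of bin between -0.085 and 0.085 m and y of paper_b_mid in the frame of bin between -0.062 and 0.062 m and contact force between the fingers and paper_b below 0.1 N), for 0.2 s.
2. the gauge is out of its dock (z of gauge_nose in the frame of gauge_dock above 0.06 m and contact force between the fingers and gauge above 1 N), for 0.1 s.
At the end, for the whole second after the job is handed in: The fingers hold the gauge still, nose tip 3 to 20 mm off the panel and within 10 mm of the ring's centre in panel x and y, length within 0.14 rad of square to the panel, width within 0.17 rad of its low edge, touching neither panel nor rest; both balls let go in the bin (all of step 1 and x of gauge_nose in the frame of panel between -0.01 and 0.01 m and y of gauge_nose in the frame of panel between -0.01 and 0.01 m and z of gauge_nose in the frame of panel between 0.003 and 0.02 m and angle between the x axis of gauge and the z axis of panel, either way round below 0.14 rad and angle between the y axis of gauge and the y axis of panel, either way round below 0.17 rad and contact force between the fingers and gauge above 1 N and contact force between gauge and panel_rest below 0.2 N and linear speed of gauge below 0.02 m/s); the arm keeps its last pose, push and grip.
It fails at once if the gauge touches the panel or its rest (contact force between gauge and panel_rest above 0.5 N).
It fails at once if the white box is disturbed (moved more than 2 cm) (distance of low_box from where it was at the start of the episode above 0.02 m).
It fails at once if the wax tin is disturbed (moved more than 2 cm) (distance of wax_tin from where it was at the start of the episode above 0.02 m).
It fails at once if the sanding block is disturbed (moved more than 2 cm) (distance of sand_block from where it was at the start of the episode above 0.02 m).
It also fails if it takes over 67 s, if anything falls off the work surface, if the arm or the gripper's body presses on something with over 40 N, if the wrist force passes 120 N, or if a joint passes its speed limit or range.

ROBOT

A 6-joint arm with a two-finger parallel gripper is mounted at the origin on a cart in front of the work surface, level with it; the furniture and walls round the work are solid. World frame = base frame: x ahead of the robot, y to its left, z up, the work surface at z = 0. Lengths are in m, angles in rad, forces in N, time in s.
With the tool pointing down it reaches from about 0.375 to 0.825 m from the base axis. Payload 5.5 kg.
Tool frame: the origin (TCP) lies at the very end of the fingers, on their centre line; the grasp point (between the pads) lies arm.grip_point_offset behind it (arm.grip_point_offset is the distance from the TCP to the grasp point, in m); z points along the fingers, y is the line along which they close (so a half turn about z gives the same grasp; the last joint's range is limited). The gripper opens to 85 mm and grips with 20 to 120 N. Pads are 22 mm wide; open, the fingers measure 114 mm over their backs; the gripper's body (76 mm by 85 mm) begins 54 mm behind the grasp point. The pads swing forward as they close: fully open they stand 13 mm farther back than shut.
Start: joints at [-1.185, 0.314, -0.047, 1.21, 0, 1.571], TCP at [0.226, -0.556, 0.231] pointing down, gripper open.
Joint ranges: [-2.67, 2.67], [-0.69, 1.73], [-1.03, 1.25], [-2.08, 2.16], [-1.42, 1.45], [-3.14, 3.14]. Speed limits (rad/s): [2.39, 2.39, 3.01, 3.14, 3.14, 3.14].

INTERFACE

Orientations are given as [roll, pitch, yaw] about the fixed x, y, z axes, in that order (R = Rz(yaw) Ry(pitch) Rx(roll)).
In Python, from cell import arm gives the robot as it stands. The module is installed in compiled form; this text tells all that it offers.
- The arm moves only by the shell command python3 -m pendant 'ROWS' [OPENING] [FORCE]. ROWS is JSON, a list of rows, each an object with "offset": the shift along the world's x, y, z in m, a list of three; "spin": the turn about the world's z in degrees. In form: [{"offset": [tx, ty, tz], "spin": spin}, ...]. A call has 1 to 8 rows; each row shifts and turns the commanded pose from where the row before left it; what a row does not reach is not made up. A row lasts 1/12 s, in which the tool goes at most 41.7 mm and 7.16 degrees, less where a joint would pass 70% of its speed; a pose out of reach is approached as far as the arm can. A call is refused whole if a number of a shift passes 0.0417 or a number of a turn 7.16, either way. A call with a gripper value outside its range is refused whole. OPENING is the closure in counts, from 0 (fully open) to 255 (shut), set as the call begins (- or left out, the last holds). The fingers move at their own pace and stop on an object; FORCE is the grip in N (left out, the last holds). Time passes only in rows, so rows that do not move let the fingers close. It gives the time, the measured TCP pose, the force, the opening and the grip force at its end, in the units of the state.
- arm.observe(): the state, without advancing time (a new reading comes with each control period).
- arm.get_image(name): name is "side" or "top"; returns the picture (420x560x3 uint8, blue, green, red); there is no depth.
- arm.camera_params(name): a dict with "K" (3x3 intrinsics, pixels), "extrinsics" (4x4, takes a point from world to camera coordinates). Camera axes: x right, y up, looking along -z (the intrinsics and any distortion apply to the point x, -y, -z); pixel columns grow to the right and rows downward; lengths in m; the calibration is good to about 2 mm. A picture is of the moment at which its call begins. camera_params takes no time and is no camera call.
- arm.hand_in(): hands the job in; it is judged then, once.
Trained networks look in the newest picture that a camera, given by its name, has taken for a name from the list of things; names that differ only in an ending like _2 or _b are one class to them, and where a whole thing is asked for, a point or a joint stands for the part that bears it (a point fixed in the world has none). Each returns a list of dicts, best first, with "p" (0 to 1); they miss things now and then, are a little off and sometimes report something else, mostly with a low value. They report only what shows in the picture. A call takes as long as a camera call.
- arm.boxes_of(target, camera): "centre" ([x, y, z] in m, in world coordinates, good to about 4 mm: the middle of the surface that is visible of it).
- arm.outline_of(target, camera): "pixels" (420x560 bool, what is visible of it).
- arm.landmark_of(target, camera): "centre" ([x, y, z] in m, in world coordinates, good to about 4 mm: a listed point, or the origin of a listed thing).
The state is a dict: "clock": time; "q": joint angles; "qvel": joint speeds; "joint_efforts": joint torques, N m; "eef_pos": TCP position; "tool_rot": TCP orientation; "ft_force": force on the tool from outside, world axes, zero at the start; "ft_torque": the same for the moment, N m; "gripper_width": finger opening in m; "grasp_force": force on a finger pad.
Only numpy, scipy, OpenCV 4.12 (cv2) and the standard library are available. Lean on these libraries where they do the work, as an engineer would, in place of code of your own. Each camera call takes 0.05 s, during which the arm holds its last target. There are 200 camera calls.

## Working session

There is one attempt and no reset: what is moved stays moved. The work goes in short steps, Python scripts to look and compute and a shell command to move; the robot and the scene stay as the last step left them, time stands still between calls to the robot, and variables do not carry over. Pictures are saved under pics/ and viewed, at most 13 in all, crops included, and the job is handed in when it is done.

```bash
mkdir -p pics; python3 - <<'E'
from cell import arm
import cv2,numpy as np
for c in("top","side"):
    cv2.imwrite(f"pics/{c}0.png",arm.get_image(c))
    for t in("panel","paper_a_mid","bin","gauge","gauge_nose","gauge_dock","low_box","wax_tin","sand_block"):
        try:
            print(c,t,[(np.round(d["centre"],3).tolist(),round(d["p"],2)) for d in arm.landmark_of(t,c)[:3]])
        except Exception as e: print(t,e)
s=arm.observe();print(s["clock"],s["eef_pos"],s["tool_rot"],arm.grip_point_offset,s["gripper_width"],s["ft_force"])
a=cv2.imread("pics/top0.png")
E
```

```text
top panel [([0.577, 0.011, 0.044], 0.96)]
top paper_a_mid [([0.58, 0.027, 0.049], 0.65), ([0.588, 0.022, 0.066], 0.58)]
top bin [([0.547, -0.238, 0.003], 0.62)]
top gauge [([0.541, 0.379, 0.07], 0.79)]
top gauge_nose [([0.528, 0.382, 0.011], 0.63), ([0.382, -0.191, -0.003], 0.54), ([0.549, -0.038, 0.052], 0.52)]
top gauge_dock [([0.579, 0.007, 0.002], 0.66), ([0.527, 0.379, -0.003], 0.61)]
top low_box []
top wax_tin [([0.38, 0.198, -0.001], 0.61)]
top sand_block [([0.382, -0.193, 0.0], 0.91)]
side panel [([0.584, 0.008, 0.046], 0.76)]
side paper_a_mid [([0.59, 0.022, 0.068], 0.54), ([0.528, 0.381, 0.004], 0.52)]
side bin [([0.552, -0.233, 0.001], 0.85)]
side gauge [([0.54, 0.375, 0.072], 0.71), ([0.382, -0.196, -0.0], 0.25)]
side gauge_nose []
side gauge_dock [([0.584, 0.023, 0.042], 0.63), ([0.526, 0.386, 0.006], 0.56), ([0.381, -0.197, -0.002], 0.25)]
side low_box [([0.551, 0.257, 0.001], 0.76)]
side wax_tin [([0.384, 0.194, -0.001], 0.75)]
side sand_block []
1.0 [ 0.22580148 -0.55590995  0.23131483] [ 3.14155249e+00 -5.55084236e-06  3.85813001e-01] 0.0187 0.08568784812926251 [ 0.68121277 -0.22254263  1.185349  ]
```

View pics/top0.png

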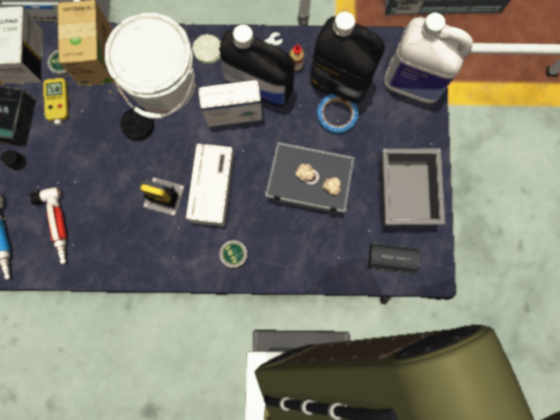

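View pics/side0.png

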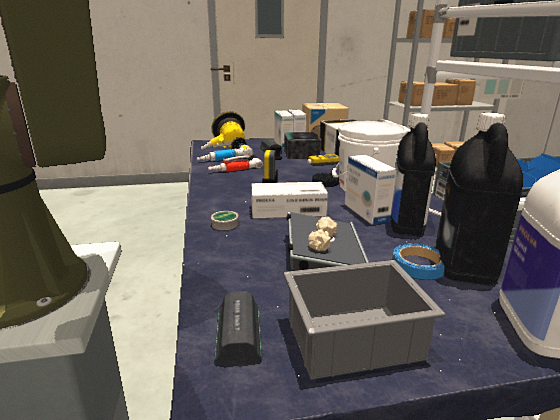

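```bash
cat >h.py <<'E'
from cell import arm
import cv2,numpy as np
def ray(c,px):
    P=arm.camera_params(c);K=P["K"];E=P["extrinsics"];R=E[:3,:3];o=-R.T@E[:3,3]
    v=np.linalg.inv(K)@np.array([px[0],px[1],1.]);return o,R.T@np.array([v[0],-v[1],-v[2]])
def onplane(c,px,z):
    o,d=ray(c,px);return o+d*(z-o[2])/d[2]
def proj(c,p):
    P=arm.camera_params(c);q=P["extrinsics"]@np.append(p,1.);v=P["K"]@np.array([q[0],-q[1],-q[2]]);return v[:2]/v[2]
E
python3 - <<'E'
from h import *
im=arm.get_image("top")
print({k:(np.round(v,4).tolist() if k!="extrinsics" else 0) for k,v in arm.camera_params("top").items()})
for t,z in(("panel",.046),("paper_a",.065),("bin",.085),("gauge",.13),("gauge_dock",.0),("low_box",.066)):
    for d in arm.outline_of(t,"top")[:3]:
        m=d["pixels"].astype(np.uint8);cs,_=cv2.findContours(m,0,2)
        if not cs: continue
        c=max(cs,key=cv2.contourArea);P=np.array([onplane("top",p[0],z)[:2]*1000 for p in c],np.float32)
        r=cv2.minAreaRect(P);print(t,round(d["p"],2),np.round(r[0]),np.round(r[1]),round(r[2],1),"px",m.sum(),cv2.boundingRect(c))
for c in("top","side"):
  for t in("paper_a_mid","paper_b_mid","paper_a"):
    print(c,t,[(np.round(d["centre"],3).tolist(),round(d["p"],2)) for d in arm.boxes_of(t,c)[:4]])
a=cv2.resize(im[130:240,125:365],None,fx=3.3,fy=3.3,interpolation=cv2.INTER_CUBIC);cv2.imwrite("pics/z.png",a)
E
```

```text
{'K': [[544.7023, 0.0, 277.0324], [0.0, 544.7023, 205.8057], [0.0, 0.0, 1.0]], 'extrinsics': 0}
paper_a 0.65 [584.  23.] [38. 39.] 0.5 px 212 (297, 164, 17, 16)
paper_a 0.65 [549. -42.] [37. 42.] 0.9 px 225 (323, 178, 18, 16)
bin 0.96 [ 546. -233.] [191. 150.] 1.1 px 4776 (380, 148, 66, 79)
gauge 0.88 [518. 371.] [75. 38.] 72.3 px 465 (141, 179, 31, 23)
gauge_dock 0.81 [533. 381.] [94. 87.] 72.4 px 780 (144, 177, 42, 38)
low_box 0.94 [549. 253.] [ 94. 197.] 84.5 px 2955 (187, 144, 47, 81)
top paper_a_mid [([0.585, 0.026, 0.075], 0.53)]
top paper_b_mid [([0.544, -0.043, 0.078], 0.49)]
top paper_a [([0.547, -0.042, 0.08], 0.79), ([0.583, 0.028, 0.076], 0.7), ([0.382, 0.194, 0.027], 0.21)]
side paper_a_mid [([0.587, 0.01, 0.075], 0.57)]
side paper_b_mid [([0.548, -0.055, 0.079], 0.59), ([0.528, 0.349, 0.062], 0.42)]
side paper_a [([0.583, 0.012, 0.066], 0.67), ([0.542, -0.054, 0.078], 0.66)]
```

View pics/z.png

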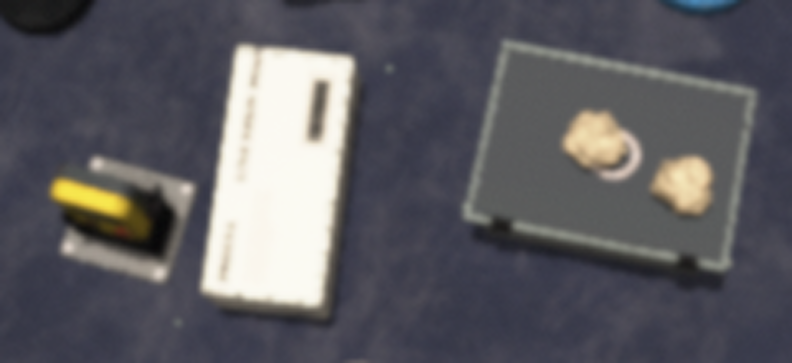

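The zoom shows ball a at zoom px (597,140), partly over the ring (616,155), and ball b at (685,185). The gauge's yellow top runs (55,185)–(130,205), and the white box lies between the dock and the panel.

```bash
python3 - <<'E'
from h import *
f=lambda x,y:(125+x/3.3-.35,130+y/3.3-.35)
r=onplane("top",f(616,155),.046);print("ring",r)
def pl(px,n,p0):
    o,d=ray("top",px);return o+d*(n@(p0-o))/(n@d)
n=np.array([np.sin(.2),0,np.cos(.2)])
for i in range(3):
    C=[pl(f(*p),n,r) for p in((505,42),(755,92),(728,268),(465,218))]
    y=(C[2]-C[3])+(C[1]-C[0]);y[2]=0;y/=np.linalg.norm(y);h=np.cross([0,0,1.],y)*-1
    x=np.cross(y,[0,0,1.]);n=np.array([-x[0]*np.sin(.2),-x[1]*np.sin(.2),np.cos(.2)])
print("C",np.round(C,3),"y",y,"x",x,"n",n,np.linalg.norm(C[2]-C[3]),np.linalg.norm(C[1]-C[2]),"panel mid",np.mean(C,0))
for p in((597,140),(685,185)):
    b=pl(f(*p),n,r+n*.022);s=(b-r)@x;print("ball",b,"panel z below",.046+np.tan(.2)*s)
g=[onplane("top",f(*p),.132) for p in((55,188),(130,207))];print("gauge top",g,np.degrees(np.arctan2(*(g[0]-g[1])[:2])))
g=[onplane("top",f(*p),.007) for p in((97,158),(192,186),(160,280),(63,250))];print("dock base",np.round(g,3),np.mean(g,0))
E
```

```text
ring [0.575316   0.00605187 0.046     ]
C [[ 0.667  0.091  0.031]
 [ 0.63  -0.101  0.031]
 [ 0.488 -0.076  0.06 ]
 [ 0.522  0.118  0.061]] y [-0.18163446 -0.98336612  0.        ] x [-0.98336612  0.18163446  0.        ] n [ 0.19536469 -0.0360852   0.98006658] 0.19719405125082132 0.14706355428960816 panel mid [0.57674111 0.00811989 0.04579183]
ball [0.58137218 0.02146144 0.06780759] panel z below 0.04536013910304895
ball [ 0.54731763 -0.0432162   0.07221459] panel z below 0.049767136482040696
gauge top [array([0.52533306, 0.40431617, 0.132     ]), array([0.51255836, 0.3509929 , 0.132     ])] 13.472482415370736
dock base [[0.576 0.406 0.007]
 [0.555 0.331 0.007]
 [0.481 0.352 0.007]
 [0.503 0.428 0.007]] [0.52875909 0.37919061 0.007     ]
```

```bash
python3 -m pendant '[{"offset":[0.04,0.04,0],"spin":6.5},{"offset":[0.04,0.04,0],"spin":6.5},{"offset":[0.0,0.04,0],"spin":6.5},{"offset":[0.03,0.04,0],"spin":6.5},{"offset":[0.03,0.04,0],"spin":6.5},{"offset":[0.03,0.04,0],"spin":6.5},{"offset":[0.03,0.04,0],"spin":0},{"offset":[0.03,0.04,0],"spin":0}]' 0 40
```

```text
clock: 2.32
eef_pos: [0.4105, -0.2886, 0.2316]
tool_rot: [3.141, 0.0, 1.066]
ft_force: [2.1, 0.4, -1.1]
gripper_width: 0.0856
grasp_force: 0.0
```

```bash
python3 -m pendant '[{"offset":[0.02,0.035,0],"spin":0},{"offset":[0.02,0.035,-0.01],"spin":0},{"offset":[0.02,0.035,-0.01],"spin":0},{"offset":[0.02,0.035,-0.01],"spin":0},{"offset":[0.02,0.035,-0.01],"spin":0},{"offset":[0.02,0.035,-0.01],"spin":0},{"offset":[0.017,0.035,-0.01],"spin":0},{"offset":[0,0,0],"spin":0}]'
```

```text
clock: 2.98
eef_pos: [0.5483, -0.0395, 0.1694]
tool_rot: [-3.14, -0.002, 1.073]
ft_force: [-0.2, -1.1, -0.1]
gripper_width: 0.0854
grasp_force: 0.0
```

```bash
python3 -m pendant '[{"offset":[0,-0.004,-0.03],"spin":0},{"offset":[0,0,-0.03],"spin":0},{"offset":[0,0,-0.03],"spin":0},{"offset":[0,0,-0.021],"spin":0},{"offset":[0,0,0],"spin":0},{"offset":[0,0,0],"spin":0}]' && python3 -m pendant '[{"offset":[0,0,0],"spin":0},{"offset":[0,0,0],"spin":0},{"offset":[0,0,0],"spin":0},{"offset":[0,0,0],"spin":0},{"offset":[0,0,0],"spin":0},{"offset":[0,0,0],"spin":0},{"offset":[0,0,0],"spin":0},{"offset":[0,0,0],"spin":0}]' 255 30
```

```text
clock: 3.48
eef_pos: [0.5455, -0.0495, 0.0597]
tool_rot: [-3.139, 0.001, 1.066]
ft_force: [0.5, 0.3, 0.7]
gripper_width: 0.0861
grasp_force: 0.0
clock: 4.15
eef_pos: [0.5479, -0.0495, 0.0619]
tool_rot: [3.139, -0.001, 1.066]
ft_force: [-0.8, -0.2, 5.6]
gripper_width: 0.0381
grasp_force: 29.4
```

```bash
python3 -m pendant '[{"offset":[0,0,0.04],"spin":0},{"offset":[0,0,0.04],"spin":0},{"offset":[0,-0.02,0.03],"spin":0},{"offset":[-0.01,-0.035,0.01],"spin":0},{"offset":[-0.01,-0.035,0],"spin":0},{"offset":[-0.01,-0.035,0],"spin":0},{"offset":[0,-0.035,0],"spin":0},{"offset":[0,-0.026,0],"spin":0}]' && python3 -m pendant '[{"offset":[0,0,-0.03],"spin":0},{"offset":[0,0,-0.03],"spin":0},{"offset":[0,0,-0.03],"spin":0},{"offset":[0,0,-0.015],"spin":0},{"offset":[0,0,0],"spin":0}]'
```

```text
clock: 4.82
eef_pos: [0.5163, -0.238, 0.1814]
tool_rot: [3.14, 0.001, 1.065]
ft_force: [1.0, -0.9, 0.2]
gripper_width: 0.0381
grasp_force: 30.4
clock: 5.23
eef_pos: [0.5139, -0.2342, 0.072]
tool_rot: [-3.136, 0.0, 1.066]
ft_force: [-0.8, -0.3, 0.0]
gripper_width: 0.0381
grasp_force: 30.5
```

Release, rise and go to ball a (0.582, 0.021).

```bash
python3 -m pendant '[{"offset":[0,0,0],"spin":0},{"offset":[0,0,0],"spin":0},{"offset":[0,0,0],"spin":0},{"offset":[0,0,0],"spin":0},{"offset":[0,0,0.03],"spin":0},{"offset":[0,0,0.035],"spin":0},{"offset":[0,0,0.035],"spin":0},{"offset":[0,0.01,0.02],"spin":0}]' 80 && python3 -m pendant '[{"offset":[0.01,0.035,0],"spin":0},{"offset":[0.01,0.035,0],"spin":0},{"offset":[0.01,0.035,0],"spin":0},{"offset":[0.01,0.035,0],"spin":0},{"offset":[0.01,0.035,0],"spin":0},{"offset":[0.01,0.035,0],"spin":0},{"offset":[0.008,0.035,0],"spin":0},{"offset":[0,0,0],"spin":0}]' 0
```

```text
clock: 5.9
eef_pos: [0.5185, -0.2271, 0.2003]
tool_rot: [3.135, 0.0, 1.065]
ft_force: [1.1, -0.3, -0.1]
gripper_width: 0.0584
grasp_force: 0.0
clock: 6.57
eef_pos: [0.5864, 0.0256, 0.1965]
tool_rot: [3.14, -0.004, 1.073]
ft_force: [-0.2, 0.4, 0.1]
gripper_width: 0.0856
grasp_force: 0.0
```

```bash
python3 - <<'E'
from h import *
im=arm.get_image("top")
cv2.imwrite("pics/t2.png",cv2.resize(im[120:250,260:460],None,fx=3,fy=3))
for c in("top","side"):
  if c=="side":arm.get_image(c)
  for t in("paper_a_mid",): print(c,[(np.round(d["centre"],3).tolist(),round(d["p"],2)) for d in arm.landmark_of(t,c)[:4]])
E
```

```text
top []
side [([0.591, 0.025, 0.064], 0.49), ([0.55, -0.232, -0.001], 0.3)]
```

View pics/t2.png

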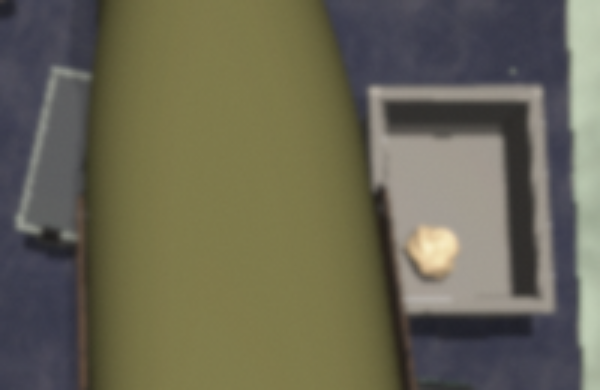

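Ball b lies in the bin (zoom px 435,252), and the arm hides the panel. Next I descend on ball a.

```bash
python3 -m pendant '[{"offset":[-0.002,-0.003,-0.035],"spin":0},{"offset":[0,0,-0.035],"spin":0},{"offset":[0,0,-0.035],"spin":0},{"offset":[0,0,-0.025],"spin":0},{"offset":[0,0,-0.012],"spin":0},{"offset":[0,0,0],"spin":0},{"offset":[0,0,0],"spin":0}]' && python3 -m pendant '[{"offset":[0,0,0],"spin":0},{"offset":[0,0,0],"spin":0},{"offset":[0,0,0],"spin":0},{"offset":[0,0,0],"spin":0},{"offset":[0,0,0],"spin":0},{"offset":[0,0,0],"spin":0},{"offset":[0,0,0],"spin":0},{"offset":[0,0,0],"spin":0}]' 255 30
```

```text
clock: 7.35
eef_pos: [0.5828, 0.0158, 0.0539]
tool_rot: [-3.141, 0.0, 1.065]
ft_force: [0.0, -0.3, 0.9]
gripper_width: 0.0853
grasp_force: 0.0
clock: 8.02
eef_pos: [0.5839, 0.0169, 0.055]
tool_rot: [3.139, -0.001, 1.067]
ft_force: [-0.7, 0.2, 7.6]
gripper_width: 0.0403
grasp_force: 29.4
```

```bash
python3 -m pendant '[{"offset":[0,0,0.04],"spin":0},{"offset":[0,0,0.04],"spin":0},{"offset":[0,-0.02,0.04],"spin":0},{"offset":[0,-0.04,0.01],"spin":0},{"offset":[0,-0.04,0],"spin":0},{"offset":[0,-0.04,0],"spin":0},{"offset":[0,-0.04,0],"spin":0},{"offset":[0,-0.04,0],"spin":0}]' && python3 -m pendant '[{"offset":[0,-0.032,0],"spin":0},{"offset":[-0.005,0,-0.03],"spin":0},{"offset":[0,0,-0.03],"spin":0},{"offset":[0,0,-0.03],"spin":0},{"offset":[0,0,-0.02],"spin":0},{"offset":[0,0,0],"spin":0}]'
```

```text
clock: 8.68
eef_pos: [0.5827, -0.2036, 0.1815]
tool_rot: [3.14, -0.0, 1.067]
ft_force: [1.4, 0.9, -0.6]
gripper_width: 0.0404
grasp_force: 30.4
clock: 9.18
eef_pos: [0.5743, -0.2327, 0.0662]
tool_rot: [-3.134, 0.001, 1.066]
ft_force: [-0.8, 0.0, -0.5]
gripper_width: 0.04
grasp_force: 30.4
```

```bash
python3 -m pendant '[{"offset":[0,0,0],"spin":0},{"offset":[0,0,0],"spin":0},{"offset":[0,0,0],"spin":0},{"offset":[0,0,0],"spin":0},{"offset":[0,0,0.03],"spin":0},{"offset":[0,0,0.035],"spin":0},{"offset":[0,0,0.035],"spin":0},{"offset":[0,0.01,0.035],"spin":0}]' 80 && python3 -m pendant '[{"offset":[0,0.04,0],"spin":-7},{"offset":[0,0.04,0],"spin":-7},{"offset":[0,0.04,0],"spin":-7},{"offset":[0,0.04,0],"spin":-7},{"offset":[0,0.04,0],"spin":-7},{"offset":[0,0.04,0],"spin":-7},{"offset":[0,0.04,0],"spin":-7},{"offset":[0,0.04,0],"spin":-7}]' 0 && python3 -m pendant '[{"offset":[-0.007,0.04,0],"spin":-7},{"offset":[-0.007,0.04,0],"spin":-7},{"offset":[-0.007,0.04,0],"spin":-7},{"offset":[-0.007,0.04,0],"spin":0},{"offset":[-0.007,0.04,0],"spin":0},{"offset":[-0.007,0.04,0],"spin":0},{"offset":[-0.004,0.04,0],"spin":0},{"offset":[0,0,0],"spin":0}]'
python3 - <<'E'
from h import *
im=arm.get_image("top"); si=arm.get_image("side")
cv2.imwrite("pics/t3.png",np.hstack([cv2.resize(im[130:230,130:350],None,fx=1.8,fy=1.8),cv2.resize(im[130:230,260:460],None,fx=1.8,fy=1.8)]))
cv2.imwrite("pics/s3.png",cv2.resize(si[130:330,210:400],None,fx=3,fy=3)) 
cv2.imwrite("pics/p3.png",cv2.resize(im[140:215,260:360],None,fx=6,fy=6,interpolation=cv2.INTER_CUBIC))
s=arm.observe();print(s["clock"],s["q"])
for t in("panel","paper_a_mid"):
  for c in("top","side"): print(c,[(np.round(d["centre"],3).tolist(),round(d["p"],2)) for d in arm.landmark_of(t,c)[:4]])
for t in("gauge","gauge_dock"): print([(np.round(d["centre"],3).tolist(),round(d["p"],2)) for d in arm.landmark_of(t,"side")[:4]])
E
```

```text
clock: 9.85
eef_pos: [0.5779, -0.2251, 0.2084]
tool_rot: [3.139, 0.0, 1.065]
ft_force: [0.6, -0.8, -0.1]
gripper_width: 0.0586
grasp_force: 0.0
clock: 10.52
eef_pos: [0.5793, 0.0813, 0.2072]
tool_rot: [-3.132, -0.002, 0.134]
ft_force: [0.6, -0.2, -0.3]
gripper_width: 0.0851
grasp_force: 0.0
clock: 11.18
eef_pos: [0.5454, 0.1376, 0.2074]
tool_rot: [-2.934, 0.004, 0.127]
ft_force: [-0.7, -1.0, 0.2]
gripper_width: 0.0853
grasp_force: 0.0
11.2833 [ 0.12309373  0.25341277 -0.19926242  1.12279262  0.20475562  3.14063247]
top [([0.548, -0.238, -0.002], 0.29)]
side [([0.554, -0.233, 0.004], 0.72), ([0.581, 0.01, 0.044], 0.6)]
top [([0.565, -0.226, 0.026], 0.72)]
side [([0.566, -0.225, 0.026], 0.84)]
[([0.543, 0.376, 0.072], 0.85)]
[([0.53, 0.38, 0.006], 0.51)]
```

View pics/t3.png

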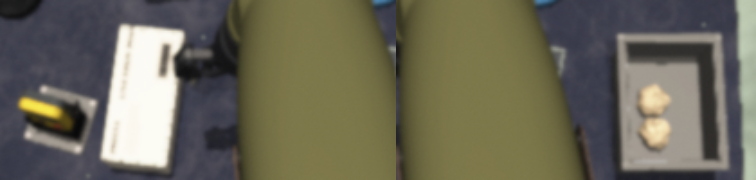

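View pics/p3.png

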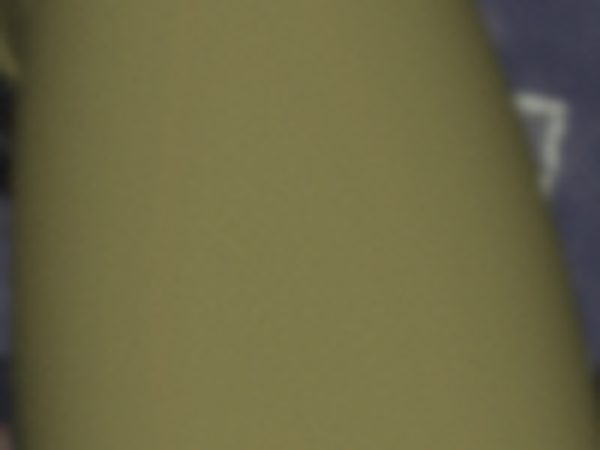

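Both balls lie in the bin (right half, around zoom 655,100 and 655,133). Joint 6 reached its limit, so I turn the other way round to yaw ≈164°.

```bash
python3 -m pendant '[{"offset":[0,0,0],"spin":7},{"offset":[0,0,0],"spin":7},{"offset":[0,0.02,0],"spin":7},{"offset":[0,0.02,0],"spin":7},{"offset":[0,0.02,0],"spin":7},{"offset":[0,0.02,0],"spin":7},{"offset":[0,0.02,0],"spin":7},{"offset":[0,0.02,0],"spin":7}]'&& python3 -m pendant '[{"offset":[0,0.02,0],"spin":7},{"offset":[0,0.02,0],"spin":7},{"offset":[0,0.02,0],"spin":7},{"offset":[0,0.02,0],"spin":7},{"offset":[0,0,0],"spin":7},{"offset":[0,0,0],"spin":7},{"offset":[0,0,0],"spin":7},{"offset":[0,0,0],"spin":7}]'
```

```text
clock: 12.25
eef_pos: [0.5456, 0.2554, 0.2058]
tool_rot: [-2.936, 0.006, 1.106]
ft_force: [0.0, 0.2, 0.3]
gripper_width: 0.0856
grasp_force: 0.0
clock: 12.92
eef_pos: [0.5456, 0.3349, 0.2055]
tool_rot: [-2.935, 0.006, 2.084]
ft_force: [-0.1, 0.5, 0.8]
gripper_width: 0.0854
grasp_force: 0.0
```

```bash
python3 -m pendant '[{"offset":[0,0,0],"spin":7.1},{"offset":[0,0,0],"spin":7.1},{"offset":[0,0,0],"spin":7.1},{"offset":[0,0,0],"spin":7.1},{"offset":[0,0,0],"spin":7.1},{"offset":[0,0,0],"spin":7.1},{"offset":[0,0,0],"spin":7.1},{"offset":[0,0,0],"spin":7.1}]'>/dev/null&& python3 -m pendant '[{"offset":[0,0,0],"spin":7.1},{"offset":[0,0,0],"spin":7.1},{"offset":[0,0,0],"spin":7.1},{"offset":[0,0,0],"spin":7.1},{"offset":[0,0,0],"spin":7.1},{"offset":[0,0,0],"spin":7.1},{"offset":[0,0,0],"spin":7.1},{"offset":[0,0,0],"spin":7.1}]'>/dev/null; python3 -m pendant '[{"offset":[0,0,0],"spin":7.1},{"offset":[0,0,0],"spin":7.1},{"offset":[0,0,0],"spin":7.1},{"offset":[0,0,0],"spin":7.1},{"offset":[0,0,0],"spin":7.1},{"offset":[0,0,0],"spin":7.1},{"offset":[0,0,0],"spin":7.1},{"offset":[0,0,0],"spin":7.1}]'>/dev/null&& python3 -m pendant '[{"offset":[0,0,0],"spin":7.1},{"offset":[0,0,0],"spin":7.1},{"offset":[0,0,0],"spin":7.1},{"offset":[0,0,0],"spin":7.1},{"offset":[0,0,0],"spin":7.1},{"offset":[0,0,0],"spin":7.1},{"offset":[0,0,0],"spin":7.1},{"offset":[0,0,0],"spin":7.1}]'
python3 - <<'E'
from h import *
im=arm.get_image("top");print(np.round(arm.observe()["q"],3))
cv2.imwrite("pics/p4.png",cv2.resize(im[140:215,260:360],None,fx=6,fy=6,interpolation=cv2.INTER_CUBIC))
m=arm.outline_of("panel","top")
for d in m[:2]:
    c=max(cv2.findContours(d["pixels"].astype(np.uint8),0,2)[0],key=cv2.contourArea);print(d["p"],cv2.minAreaRect(c))
print([(np.round(d["centre"],3).tolist(),round(d["p"],2)) for d in arm.landmark_of("panel","top")[:4]])
E
```

```text
clock: 15.58
eef_pos: [0.5455, 0.3343, 0.206]
tool_rot: [-2.936, 0.006, -0.235]
ft_force: [0.3, 0.1, -0.5]
gripper_width: 0.0856
grasp_force: 0.0
[ 0.466  0.29  -0.157  0.996  0.161 -2.435]
0.66 ((310.8187255859375, 176.87628173828125), (81.92019653320312, 57.843894958496094), 11.68936824798584)
0.25 ((402.50006103515625, 185.00001525878906), (14.849242210388184, 14.849242210388184), 45.0)
[([0.578, 0.014, 0.046], 0.7)]
```

View pics/p4.png

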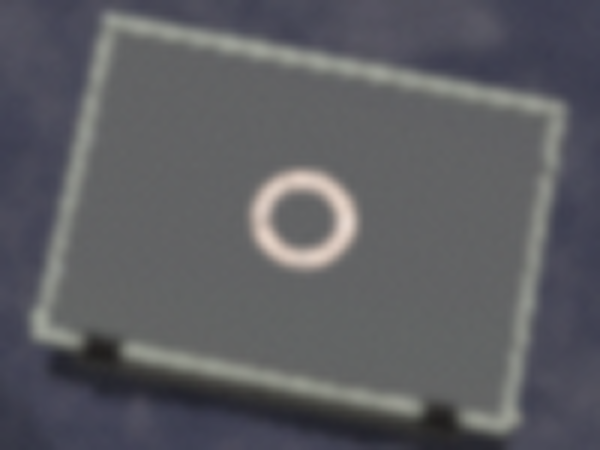

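The ring is at zoom (304,219), which is px (310.2,176.1). Continue to the other wrist limit to take the tilt out.

```bash
python3 -m pendant '[{"offset":[0,0,0],"spin":6.7},{"offset":[0,0,0],"spin":6.7},{"offset":[0,0,0],"spin":6.7},{"offset":[0,0,0],"spin":6.7},{"offset":[0,0,0],"spin":6.7},{"offset":[0,0,0],"spin":6.7},{"offset":[0.01,-0.02,0],"spin":0},{"offset":[0.01,-0.02,0],"spin":0}]'
python3 - <<'E'
from h import *
print(np.round(arm.observe()["q"],3),onplane("top",(310.25,176.1),.046))
E
```

```text
clock: 16.4
eef_pos: [0.556, 0.3157, 0.2055]
tool_rot: [-2.958, 0.007, 0.418]
ft_force: [-0.1, -0.2, 0.0]
gripper_width: 0.0857
grasp_force: 0.0
[ 0.422  0.4    0.004  1.181  0.184 -3.138] [0.57659869 0.00870574 0.046     ]
```

```bash
python3 -m pendant '[{"offset":[0.009,-0.02,0],"spin":0},{"offset":[0.009,-0.02,0],"spin":0},{"offset":[0.009,-0.02,0],"spin":0},{"offset":[0,0,0],"spin":0}]'
python3 - <<'E'
from h import *
print(np.round(arm.observe()["q"],3))
E
```

```text
clock: 16.73
eef_pos: [0.5738, 0.2783, 0.2061]
tool_rot: [-2.982, 0.006, 0.367]
ft_force: [-0.7, 0.0, -0.1]
gripper_width: 0.0854
grasp_force: 0.0
[ 0.369  0.398  0.005  1.183  0.16  -3.14 ]
```

```bash
python3 -m pendant '[{"offset":[0.005,-0.04,0],"spin":7},{"offset":[0.005,-0.04,0],"spin":7},{"offset":[0.005,-0.04,0],"spin":7}]'
python3 - <<'E'
from h import *
print(np.round(arm.observe()["q"],3))
E
```

```text
clock: 16.98
eef_pos: [0.5259, 0.2906, 0.2056]
tool_rot: [-3.111, 0.011, 0.487]
ft_force: [0.1, -0.3, 0.6]
gripper_width: 0.0855
grasp_force: 0.0
[ 0.488  0.335 -0.076  1.17   0.031 -3.14 ]
```

```bash
python3 -m pendant '[{"offset":[0,-0.01,0],"spin":1.8},{"offset":[0,0,0],"spin":0}]'
python3 - <<'E'
from h import *
print(np.round(arm.observe()["q"],3))
E
```

```text
clock: 17.15
eef_pos: [0.5184, 0.2924, 0.2059]
tool_rot: [-3.119, 0.012, 0.5]
ft_force: [0.2, -0.3, -0.8]
gripper_width: 0.0852
grasp_force: 0.0
[ 0.501  0.325 -0.089  1.168  0.022 -3.14 ]
```

```bash
python3 -m pendant '[{"offset":[0.002,-0.022,0],"spin":4},{"offset":[0,0,0],"spin":-7},{"offset":[0,0,0],"spin":-7},{"offset":[0,0.02,0],"spin":-7},{"offset":[0,0.02,0],"spin":-7},{"offset":[0,0.02,0],"spin":-7},{"offset":[0,0.02,0],"spin":-7},{"offset":[0,0.01,0],"spin":-7}]'
python3 -m pendant '[{"offset":[0,0,0],"spin":-7},{"offset":[0,0,0],"spin":-7},{"offset":[0,0,0],"spin":-7},{"offset":[0,0,0],"spin":-7},{"offset":[0,0,0],"spin":-7},{"offset":[0,0,0],"spin":-7},{"offset":[0,0,0],"spin":-7},{"offset":[0,0,0],"spin":-7}]'
```

```text
clock: 17.82
eef_pos: [0.5088, 0.3846, 0.2054]
tool_rot: [3.14, 0.012, -0.338]
ft_force: [-0.1, 0.2, -0.7]
gripper_width: 0.0851
grasp_force: 0.0
clock: 18.48
eef_pos: [0.509, 0.3825, 0.2054]
tool_rot: [3.139, 0.012, -1.317]
ft_force: [0.2, -0.3, 0.1]
gripper_width: 0.0854
grasp_force: 0.0
```

```bash
python3 -m pendant '[{"offset":[0.01,-0.002,0],"spin":-6.1},{"offset":[0.0095,0,0],"spin":-6.1},{"offset":[0,0,-0.02],"spin":-6.1},{"offset":[0,0,-0.02],"spin":-6.1},{"offset":[0,0,-0.02],"spin":-6.1},{"offset":[0,0,-0.005],"spin":0},{"offset":[0,0,0],"spin":0}]'
python3 - <<'E'
from h import *
si=arm.get_image("side")
cv2.imwrite("pics/s4.png",cv2.resize(si[110:210,210:350],None,fx=5,fy=5,interpolation=cv2.INTER_CUBIC))
print(np.round(arm.observe()["q"],3))
print([(np.round(d["centre"],3).tolist(),round(d["p"],2)) for d in arm.landmark_of("gauge","side")[:4]])
for p in ((.5285,.3795,.132),(.5285,.3795,.14)): print((proj("side",p)-[210,110])*5)
E
```

```text
clock: 19.07
eef_pos: [0.527, 0.3797, 0.1386]
tool_rot: [3.137, 0.009, -1.84]
ft_force: [0.1, -0.6, 1.1]
gripper_width: 0.0853
grasp_force: 0.0
[ 0.62   0.448 -0.063  1.053  0.01  -0.683]
[([0.539, 0.378, 0.068], 0.83)]
[303.44846792 203.65759339]
[303.42136807 189.6210769 ]
```

View pics/s4.png

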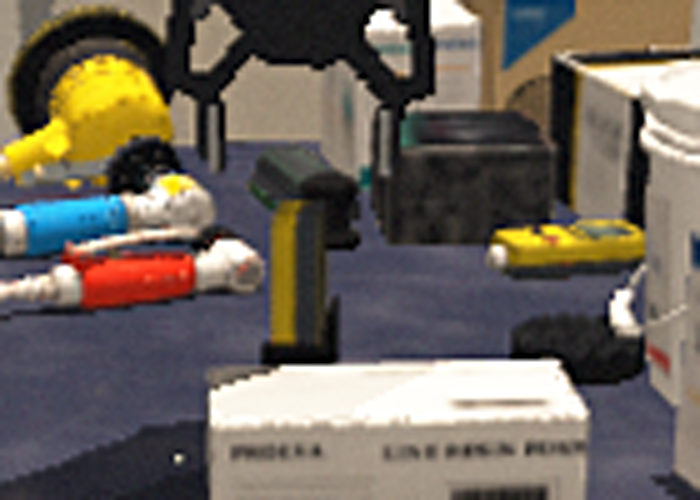

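The open fingers (zoom 210 and 385) straddle the gauge, whose body spans 272–325, and it is well centred. Descend and grip.

```bash
python3 -m pendant '[{"offset":[0.001,0,-0.02],"spin":0},{"offset":[0,0,-0.02],"spin":0},{"offset":[0,0,-0.015],"spin":0},{"offset":[0,0,0],"spin":0},{"offset":[0,0,0],"spin":0}]' && python3 -m pendant '[{"offset":[0,0,0],"spin":0},{"offset":[0,0,0],"spin":0},{"offset":[0,0,0],"spin":0},{"offset":[0,0,0],"spin":0},{"offset":[0,0,0],"spin":0},{"offset":[0,0,0],"spin":0},{"offset":[0,0,0],"spin":0},{"offset":[0,0,0],"spin":0}]' 255 50
```

```text
clock: 19.58
eef_pos: [0.5292, 0.381, 0.0864]
tool_rot: [3.139, 0.013, -1.841]
ft_force: [-0.3, 0.8, -0.1]
gripper_width: 0.0854
grasp_force: 0.0
clock: 20.25
eef_pos: [0.5293, 0.3812, 0.0863]
tool_rot: [3.14, 0.013, -1.842]
ft_force: [-0.3, -0.4, 5.2]
gripper_width: 0.0257
grasp_force: 52.4
```

```bash
python3 -m pendant '[{"offset":[0,0,0.01],"spin":0},{"offset":[0,0,0.02],"spin":0},{"offset":[0,0,0.03],"spin":0},{"offset":[0,0,0.035],"spin":0},{"offset":[0,0,0.035],"spin":0},{"offset":[0,0,0.03],"spin":0},{"offset":[0,0,0],"spin":0},{"offset":[0,0,0],"spin":0}]'
python3 - <<'E'
from h import *
si=arm.get_image("side")
cv2.imwrite("pics/s5.png",cv2.resize(si[60:200,210:350],None,fx=4,fy=4,interpolation=cv2.INTER_CUBIC))
print(np.round(arm.observe()["q"],3))
E
```

```text
clock: 20.92
eef_pos: [0.5298, 0.3816, 0.2479]
tool_rot: [3.142, 0.015, -1.842]
ft_force: [-0.4, 0.1, -0.9]
gripper_width: 0.0254
grasp_force: 51.9
[ 0.619  0.402  0.11   1.271  0.01  -0.681]
```

View pics/s5.png

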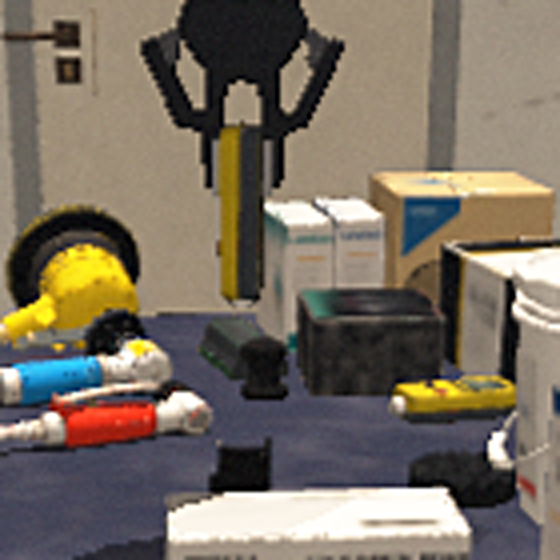

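The gauge hangs straight in the fingers (zoom 240,215), clear of the dock and the box. Now spin to the wrist limit for the 0.2 rad tilt.

```bash
python3 -m pendant '[{"offset":[0,0,0],"spin":5},{"offset":[0,0,0],"spin":7},{"offset":[0,0,0],"spin":7},{"offset":[0,-0.01,0],"spin":7},{"offset":[0,-0.01,0],"spin":7},{"offset":[0,-0.01,0],"spin":7},{"offset":[0,-0.01,0],"spin":7},{"offset":[0,-0.01,0],"spin":7}]'>/dev/null;python3 -m pendant '[{"offset":[0,-0.01,0],"spin":7},{"offset":[0,0,0],"spin":7},{"offset":[0,0,0],"spin":7},{"offset":[0,0,0],"spin":7},{"offset":[0,0,0],"spin":7},{"offset":[0,0,0],"spin":7},{"offset":[0,0,0],"spin":7},{"offset":[0,0,0],"spin":7}]'
python3 -m pendant '[{"offset":[0,0,0],"spin":7},{"offset":[0,0,0],"spin":7},{"offset":[0,0,0],"spin":6},{"offset":[0.002,-0.04,0],"spin":7},{"offset":[0.002,-0.04,0],"spin":7},{"offset":[0.002,-0.04,0],"spin":7}]'
python3 - <<'E'
from h import *
print(np.round(arm.observe()["q"],3))
E
```

```text
clock: 22.3
eef_pos: [0.5276, 0.3201, 0.243]
tool_rot: [3.137, 0.016, 0.084]
ft_force: [-0.7, 0.5, -1.5]
gripper_width: 0.0255
grasp_force: 51.7
clock: 22.8
eef_pos: [0.4736, 0.2909, 0.243]
tool_rot: [3.038, 0.02, 0.612]
ft_force: [-0.2, 1.7, -1.4]
gripper_width: 0.0253
grasp_force: 51.8
[ 0.613  0.242 -0.12   1.229 -0.104 -3.14 ]
```

```bash
python3 -m pendant '[{"offset":[0.02,-0.04,0],"spin":7},{"offset":[0.02,-0.04,0],"spin":7}]'
python3 - <<'E'
from h import *
print(np.round(arm.observe()["q"],3))
E
```

```text
clock: 22.97
eef_pos: [0.446, 0.2955, 0.2438]
tool_rot: [2.947, 0.023, 0.704]
ft_force: [0.1, 0.9, -2.5]
gripper_width: 0.0256
grasp_force: 51.8
[ 0.705  0.201 -0.179  1.214 -0.194 -3.141]
```

```bash
python3 -m pendant '[{"offset":[0.008,0,0],"spin":-4},{"offset":[0.008,0,0],"spin":-7},{"offset":[0.008,-0.015,0],"spin":-7},{"offset":[0.008,-0.015,0],"spin":-7},{"offset":[0.008,-0.015,0],"spin":-7},{"offset":[0.008,-0.015,0],"spin":-7},{"offset":[0.008,-0.015,0],"spin":-7},{"offset":[0.008,-0.015,0],"spin":-7}]'; python3 -m pendant '[{"offset":[0.008,-0.015,0],"spin":-7},{"offset":[0.008,-0.015,0],"spin":-7},{"offset":[0.008,-0.015,0],"spin":-7},{"offset":[0.008,-0.015,0],"spin":-7},{"offset":[0.008,-0.015,0],"spin":-7},{"offset":[0.008,-0.015,0],"spin":-7},{"offset":[0.008,-0.015,0],"spin":-7},{"offset":[0.008,-0.015,0],"spin":-7}]';python3 -m pendant '[{"offset":[0.008,-0.015,0],"spin":-7},{"offset":[0.008,-0.015,0],"spin":-7},{"offset":[0,-0.015,0],"spin":-7},{"offset":[0,-0.015,0],"spin":-7},{"offset":[0,0,0],"spin":0},{"offset":[0,0,0],"spin":0}]'
python3 - <<'E'
from h import *
from scipy.spatial.transform import Rotation as Ro
s=arm.observe();R=Ro.from_euler("xyz",s["tool_rot"]).as_matrix();print(np.round(s["q"],3),np.round(R.T,3))
E
```

```text
clock: 23.63
eef_pos: [0.5107, 0.2056, 0.2436]
tool_rot: [2.947, 0.023, -0.228]
ft_force: [0.2, 1.1, -1.9]
gripper_width: 0.0254
grasp_force: 51.7
clock: 24.3
eef_pos: [0.5748, 0.0857, 0.2435]
tool_rot: [2.945, 0.02, -1.206]
ft_force: [-0.9, -0.1, -1.9]
gripper_width: 0.0254
grasp_force: 51.7
clock: 24.8
eef_pos: [0.5906, 0.0256, 0.244]
tool_rot: [2.946, 0.019, -1.69]
ft_force: [-0.0, 0.3, -1.9]
gripper_width: 0.0258
grasp_force: 51.7
[ 0.018  0.467  0.185  1.48   0.045 -1.44 ] [[-0.119 -0.993 -0.019]
 [-0.974  0.113  0.195]
 [-0.191  0.041 -0.981]]
```

```bash
python3 -m pendant '[{"offset":[0.007,-0.011,-0.02],"spin":-3.5},{"offset":[0.007,-0.011,-0.02],"spin":0},{"offset":[0,0,-0.023],"spin":0},{"offset":[0,0,0],"spin":0},{"offset":[0,0,0],"spin":0}]'
python3 - <<'E'
from h import *
from scipy.spatial.transform import Rotation as Ro
si=arm.get_image("side");s=arm.observe();R=Ro.from_euler("xyz",s["tool_rot"]).as_matrix();print(np.round(R.T,3))
nose=s["eef_pos"]+R[:,2]*.076;print("nose pred",nose,(proj("side",nose)-[260,100])*5, "ring",(proj("side",[.577,.009,.046])-[260,100])*5)
cv2.imwrite("pics/s6.png",cv2.resize(si[150:280,260:400],None,fx=5,fy=5,interpolation=cv2.INTER_CUBIC)); print("subtract 250 from rows")
for t in("gauge_nose","gauge","panel"):
  print(t,[(np.round(d["centre"],3).tolist(),round(d["p"],2)) for d in arm.landmark_of(t,"side")[:4]])
E
```

```text
clock: 25.22
eef_pos: [0.6039, 0.0056, 0.1812]
tool_rot: [2.944, 0.019, -1.748]
ft_force: [-0.6, -0.7, -1.1]
gripper_width: 0.0253
grasp_force: 51.5
[[-0.176 -0.984 -0.019]
 [-0.966  0.169  0.193]
 [-0.187  0.053 -0.981]]
nose pred [0.59068297 0.00965126 0.10822038] [363.92645081 537.69206876] ring [323.20130717 681.15733011]
subtract 250 from rows
gauge_nose [([0.579, 0.012, -0.001], 0.68), ([0.588, 0.013, 0.106], 0.61)]
gauge [([0.613, 0.0, 0.165], 0.86)]
panel [([0.578, 0.009, 0.045], 0.86)]
```

View pics/s6.png

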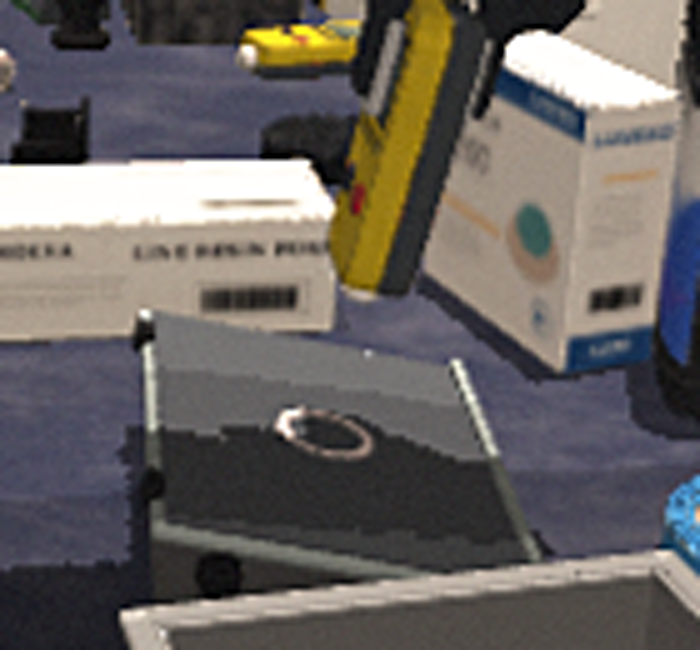

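The nose shows at zoom (360,293), within a few px of the prediction (364,288), and the ring shows at (323,433), also as predicted. Lower to about 11 mm.

```bash
python3 -m pendant '[{"offset":[-0.004,-0.0025,-0.018],"spin":0},{"offset":[-0.004,0,-0.016],"spin":0},{"offset":[-0.002,0,-0.008],"spin":0},{"offset":[-0.001,0,-0.006],"spin":0},{"offset":[0,0,0],"spin":0},{"offset":[0,0,0],"spin":0},{"offset":[0,0,0],"spin":0},{"offset":[0,0,0],"spin":0}]'
python3 - <<'E'
from h import *
from scipy.spatial.transform import Rotation as Ro
si=arm.get_image("side");s=arm.observe();R=Ro.from_euler("xyz",s["tool_rot"]).as_matrix()
nose=s["eef_pos"]+R[:,2]*.076;print("nose pred",nose,(proj("side",nose)-[260,150])*5,"ring",(proj("side",[.577,.009,.046])-[260,150])*5)
cv2.imwrite("pics/s7.png",cv2.resize(si[170:270,270:390],None,fx=6,fy=6,interpolation=cv2.INTER_CUBIC))
print("nose in crop",(proj("side",nose)-[270,170])*6)
for t in("gauge_nose","panel"):
  print(t,[(np.round(d["centre"],3).tolist(),round(d["p"],2)) for d in arm.landmark_of(t,"side")[:4]])
E
```

```text
clock: 26.08
eef_pos: [0.5955, 0.0022, 0.1358]
tool_rot: [2.951, 0.019, -1.75]
ft_force: [-0.1, -0.1, -1.9]
gripper_width: 0.0255
grasp_force: 51.7
nose pred [0.58140072 0.00616296 0.06112601] [337.66406041 399.98361962] ring [323.20130717 431.15733011]
nose in crop [345.1968725  359.98034355]
gauge_nose [([0.552, -0.23, 0.001], 0.44), ([0.383, -0.197, 0.001], 0.29)]
panel [([0.58, 0.009, 0.044], 0.72)]
```

View pics/s7.png

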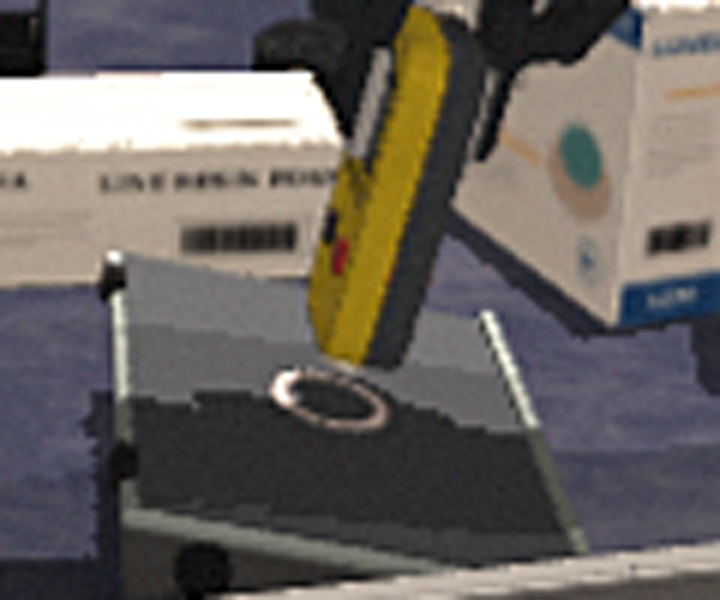

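```bash
python3 -m pendant '[{"offset":[-0.001,0.002,-0.003],"spin":0},{"offset":[0,0,0],"spin":0},{"offset":[0,0,0],"spin":0},{"offset":[0,0,0],"spin":0},{"offset":[0,0,0],"spin":0},{"offset":[0,0,0],"spin":0},{"offset":[0,0,0],"spin":0},{"offset":[0,0,0],"spin":0}]'
python3 - <<'E'
from cell import arm
s=arm.observe();print(s["eef_pos"],abs(s["qvel"]).max(),s["ft_force"]);print(arm.hand_in())
E
```

```text
clock: 26.9
eef_pos: [0.5937, 0.0042, 0.1319]
tool_rot: [2.949, 0.019, -1.75]
ft_force: [0.5, -0.7, -1.6]
gripper_width: 0.0256
grasp_force: 51.7
[0.59366935 0.00415405 0.13193179] 0.0010177653217802044 [ 0.52394162 -0.70232433 -1.56204993]
the job is handed in; nothing more can be done
None
```

I handed the job in at 26.9 s: both paper balls are in the bin, and the gauge is held square over the ring with its nose an estimated 1 cm off the panel. The hand-in returned no verdict, and I did not check with a picture after the last 3 mm of lowering.

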